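# Spring check of a tilt mount

### The arm

A 7-joint arm with a two-finger parallel gripper is mounted at the origin on a cart in front of the work surface, level with it; the furniture and walls round the work are solid. World frame = base frame: x ahead of the robot, y to its left, z up, the work surface at z = 0. Lengths are in m, angles in degrees, forces in N, time in s.
With the tool pointing down it reaches from about 0.425 to 0.875 m from the base axis. Payload 4.7 kg.
Tool frame: the origin (TCP) lies midway between the tips of the shut fingers; the grasp point (between the pads) lies 19 mm behind it; z points along the fingers, x is the direction in which the jaws open and shut, and the axes are right-handed (so a half turn about z gives the same grasp; the last joint's range is limited). The gripper opens to 87 mm and grips with 3 to 60 N. Pads are 19 mm wide; open, the fingers measure 117 mm over their backs; the gripper's body (75 mm by 190 mm) begins 51 mm behind the grasp point.
Start: joints at [76.61, 18.392, -4.016, 83.108, 1.295, 78.541, -3.26], TCP at [0.159, -0.63, 0.223] pointing down, gripper open.
Joint ranges: [-163.93, 163.93], [-17.29, 119.83], [-79.2, 71.16], [3.27, 140.29], [-89.18, 269.18], [5.43, 117.66], [-154.24, 154.24]. Speed limits (degrees/s): [147.25, 147.25, 180, 180, 180, 180, 180].

### API

Orientations are given as [roll, pitch, yaw] about the fixed x, y, z axes, in that order (R = Rz(yaw) Ry(pitch) Rx(roll)).
In Python, from cell import telemetry, optics, env gives the robot as it stands.
- The arm moves only by the tool arm_command, never from a script. Its arguments are lists of equal length, an entry for each row: "translation": the shift along the tool's x, y, z in cm, a list of three; "twist": the turn about the tool's z in degrees. In form: {"translation": [[x, y, z], ...], "twist": [twist, ...]}. A call has 1 to 10 rows; each row shifts and turns the pose as measured when the row begins, along the tool's axes as they then stand; what a row does not reach is not made up. A row lasts 1/8 s, in which the tool goes at most 62.5 mm and 10.7 degrees, less where a joint would pass 70% of its speed; a pose out of reach is approached as far as the arm can. A call is refused whole if a number of a shift passes 6.25 or a number of a turn 10.7, either way. A call with a gripper value outside its range is refused whole. "grip" is the opening in per cent of the stroke, from 0 (shut) to 100 (fully open), set as the call begins (left out, the last holds). The fingers move at their own pace and stop on an object; "force" is the grip in N (left out, the last holds). Time passes only in rows, so rows that do not move let the fingers close. It gives the time, the measured TCP pose, the force and the opening at its end, in the units of the state.
- telemetry.get_obs(): the state, without advancing time (a new reading comes with each control period).
- optics.read_camera(name): name is "scene" or "top" or "wrist"; returns a dict with "img" (384x512x3 uint8, blue, green, red), "fx", "fy", "cx", "cy" (pixels), "extrinsics" (4x4, takes a point from camera to world coordinates); the wrist camera has in their place "hand_eye" (4x4, takes a point from camera to tool coordinates, whose origin is the TCP and whose axes are the tool frame's). Camera axes: x right, y up, looking along -z (the intrinsics and any distortion apply to the point x, -y, -z); pixel columns grow to the right and rows downward; lengths in m; the calibration is good to about 2 mm. A picture is of the moment at which its call begins: read the wrist's pose just before it. There is no depth.
- env.sign_off(): hands the job in, once; it reports no verdict.
The state is a dict: "time_s": time; "qpos": joint angles; "joint_velocities": joint speeds; "effort": joint torques, N m; "tool_pos": TCP position; "tool_rot": TCP orientation; "force": force on the tool from outside, world axes, zero at the start; "wrist_torque": the same for the moment, N m; "grip_width": finger opening in m.
Only numpy, scipy, OpenCV 4.12 (cv2) and the standard library are available. Lean on these libraries where they do the work, as an engineer would, in place of code of your own. Each camera call takes 0.05 s, during which the arm holds its last target. There are 200 camera calls.

### The job

Check the two springs of the mirror tilt mount that lies flat on the bench: with the fingertips, press down the round thumb pad at its right-hand pointer corner until that pointer is level with the line on the sliding marker of its scale, hold it there for a second without going well past the mark, and let the corner spring all the way back up; then do the same at the left-hand pointer corner. Press one corner at a time and only press: pick nothing up, do not shift the mount or its markers, leave the things around it where they are, and finish clear of the mount.

Things in the scene. Friction and masses are not known exactly. Their poses are not given: they have to be found in the camera images.
- mount: loose but heavy (2.2 kg) grey base plate of the mirror tilt mount, 220 x 220 mm, top 12 mm above the bench. Origin: centre of its underside, z up; at yaw 0 x points away from the robot, y to the left. A pivot post at (65, -65) mm carries the tilt plate. Two plate corners rest on springs, with thumb pad and thin brass pointer: right-hand (pad at (-35, -65) mm) and left-hand (pad at (65, 35) mm)
- mirror (a point): centre of the top of the round mirror cell (62 mm diameter, 3.5 mm high) in the middle of the dark square tilt plate, 130 x 130 x 8 mm, whose mid-plane is 66 mm above the bench at rest. The plate's corner over the pivot and its fourth corner have no pad or pointer
- tilt_a (a joint): tilt of the plate (rad) that lowers the right-hand pointer corner, about the line through the pivot along the mount's y; 0 at rest on its upper stop, end stop at 0.26. Spring 3 N m/rad, preloaded; pressing the pad takes 1 N to start, 4 to 8 N at the mark; springs back to 0 when let go. Pressing on the pad moves only this corner; pressing elsewhere can tilt the other one too
- tilt_b (a joint): the same for the left-hand pointer corner, about the line through the pivot along the mount's x
- pad_a (a point): centre of the top of the right-hand thumb pad: a light metal disc 24 mm in diameter, 6 mm above the plate; top 76 mm above the bench at rest. It is 100 mm from the tilt line, so it goes down 100 mm x sin(tilt)
- pad_b (a point): centre of the top of the left-hand thumb pad, likewise, 100 mm from its own tilt line
- tip_a (a point): indicating end of the right-hand brass pointer (4 mm thick, bent sideways in front of its scale), 165 mm from the tilt line, so it goes down 1.65 times as far as the pad; 66 mm above the bench at rest
- tip_b (a point): indicating end of the left-hand brass pointer (4 mm thick, straight, passing in front of its scale), 165 mm from its tilt line; 66 mm above the bench at rest
- mark_a (a point): centre of the white line on the front of the right-hand sliding marker, a dark clip 25 mm wide and 8 mm high, set somewhere 34 to 50 mm above the bench, stiff to move (12 N), on a scale upright 18 mm wide, top 88 mm above the bench, facing the mount's -x. The pointer passes about 10 mm in front of it
- mark_b (a point): the same for the left-hand sliding marker, set independently of the right-hand one; 34 to 50 mm above the bench
- sample_pot: bystander: white sample pot with screw lid, 49 mm diameter, 59 mm high, loose, stands to the left of the mount; origin at the centre of its underside
- vial: bystander: small glass vial with ribbed cap, 45 mm diameter, 79 mm high, loose, stands to the left of the mount; origin at the centre of its underside
- timer: bystander: flat white timer, 63 x 63 x 20 mm, loose, lies to the right of the mount; origin at the centre of its underside

How it is judged:
By the outcome, as a careful person would: the job done as asked, in the order asked, and still so for the second after the job is handed in, with the robot touching nothing.
It also fails if it takes over 54 s, if anything falls off the work surface, if the arm or the gripper's body presses on something with over 40 N, if the wrist force passes 120 N, or if a joint passes its speed limit or range.

## Working session

There is one attempt and no reset: what is moved stays moved. The work goes in short steps, Python scripts to look and compute and a tool call to move; the robot and the scene stay as the last step left them, time stands still between calls to the robot, and variables do not carry over. Pictures are saved under pics/ and viewed, about 8 in all and at most 12, crops included, and the job is handed in when it is done.

Besides the shell and the picture viewer there is one more tool, called as name([rows], argument=value, ...), one row to a line, values as JSON. arm_command: Moves the arm, as the interface text tells. Its arguments: {"type":"object","properties":{"translation":{"type":"array","items":{"type":"array","items":{"type":"number"}}},"twist":{"type":"array","items":{"type":"number"}},"grip":{"type":"number"},"force":{"type":"number"}},"required":["translation","twist"]}

```bash
mkdir -p pics; cat > h.py <<'E'
import numpy as np, cv2
from cell import telemetry, optics, env
from scipy.spatial.transform import Rotation as R
def snap(name,f):
    o=telemetry.get_obs(); d=optics.read_camera(name); cv2.imwrite(f'pics/{f}.png',d['img'])
    if name=='wrist':
        T=np.eye(4);T[:3,:3]=R.from_euler('xyz',o['tool_rot'],degrees=True).as_matrix();T[:3,3]=o['tool_pos']
        E=T@np.array(d['hand_eye'])
    else: E=np.array(d['extrinsics'])
    np.savez(f'pics/{f}.npz',E=E,k=[d['fx'],d['fy'],d['cx'],d['cy']])
    return {k:v for k,v in d.items() if k!='img'}
def ray(f,u,v):
    z=np.load(f'pics/{f}.npz');E=z['E'];fx,fy,cx,cy=z['k']
    return E[:3,3],E[:3,:3]@np.array([(u-cx)/fx,-(v-cy)/fy,-1])
def atz(f,u,v,h):
    c,d=ray(f,u,v); return c+d*(h-c[2])/d[2]
def proj(f,p):
    z=np.load(f'pics/{f}.npz');E=z['E'];fx,fy,cx,cy=z['k']
    q=E[:3,:3].T@(np.array(p)-E[:3,3]); return cx+fx*q[0]/-q[2], cy-fy*q[1]/-q[2]
E
python3 - <<'E'
from h import *
np.set_printoptions(precision=4,suppress=True)
print(telemetry.get_obs())
for n in('scene','top'): print(snap(n,n+'0'))
a=cv2.imread('pics/scene0.png');b=cv2.imread('pics/top0.png')
E
```

```text
{'time_s': 0.0, 'qpos': array([76.61  , 18.4382, -4.0169, 83.1727,  1.2963, 78.5407, -3.2604]), 'joint_velocities': array([-0.0241, -0.0412, -0.0815, -0.044 , -0.0812,  0.0602,  0.0082]), 'effort': array([ -0.0008, -49.1283,  -0.404 , -31.2527,  -0.064 ,   0.0438,
         0.0002]), 'tool_pos': array([ 0.1593, -0.6296,  0.2215]), 'tool_rot': array([179.9935,   0.1063, -75.7992]), 'force': array([ 0.1155,  0.4918, -0.6843]), 'wrist_torque': array([-0.0084,  0.0051, -0.0071]), 'grip_width': 0.08715175860679539}
{'fx': 351.6822783010625, 'fy': 351.6822783010625, 'cx': 256.41292937293, 'cy': 190.09559269236675, 'extrinsics': array([[ 0.8884,  0.3338, -0.3152,  0.1991],
       [-0.459 ,  0.6392, -0.617 , -0.4099],
       [-0.0044,  0.6928,  0.7211,  0.8072],
       [ 0.    ,  0.    ,  0.    ,  1.    ]])}
{'fx': 453.10266768168066, 'fy': 453.10266768168066, 'cx': 257.5475905673008, 'cy': 182.3528237523447, 'extrinsics': array([[ 0.0099,  0.9989, -0.0462,  0.4818],
       [-1.    ,  0.0099, -0.0013,  0.1929],
       [-0.0009,  0.0462,  0.9989,  1.0758],
       [ 0.    ,  0.    ,  0.    ,  1.    ]])}
```

View pics/top0.png

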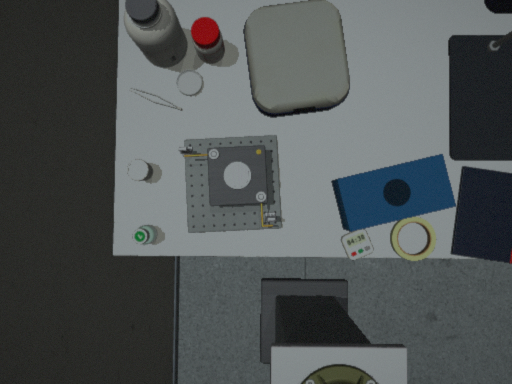

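View pics/scene0.png

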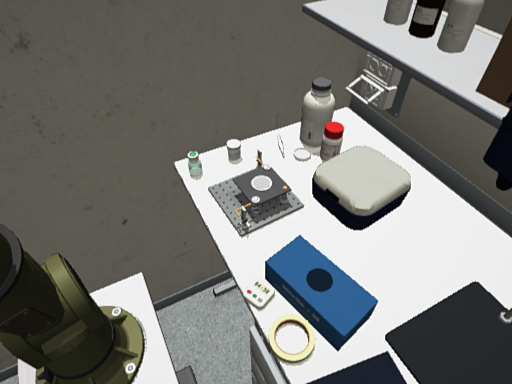

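Top view: the right-hand pad is at about (261,197), the left-hand pad at (213,154) and the mirror at (237,175). The pot and vial are to the left, and the timer is at lower right.

```bash
python3 - <<'E'
from h import *
np.set_printoptions(precision=4,suppress=True)
A=atz('top0',261,197,.076);B=atz('top0',213.5,154,.076);M=atz('top0',237.5,175.5,.0735)
print(A,B,M,np.linalg.norm((A-B)[:2]))
d=(B-A)[:2]; print('yaw',np.degrees(np.arctan2(d[1],d[0]))-45)
for f,p in(('a',(261,205)),('b',(200,154))):
  im=cv2.imread('pics/top0.png')
im=cv2.imread('pics/top0.png')[120:245,120:300]; cv2.imwrite('pics/topc.png',cv2.resize(im,None,fx=4.4,fy=4.4,interpolation=cv2.INTER_CUBIC))
E
```

```text
[0.4958 0.1863 0.076 ] [0.59   0.2924 0.076 ] [0.543  0.2388 0.0735] 0.1419053714276573
yaw 3.4170374879035847
```

View pics/topc.png

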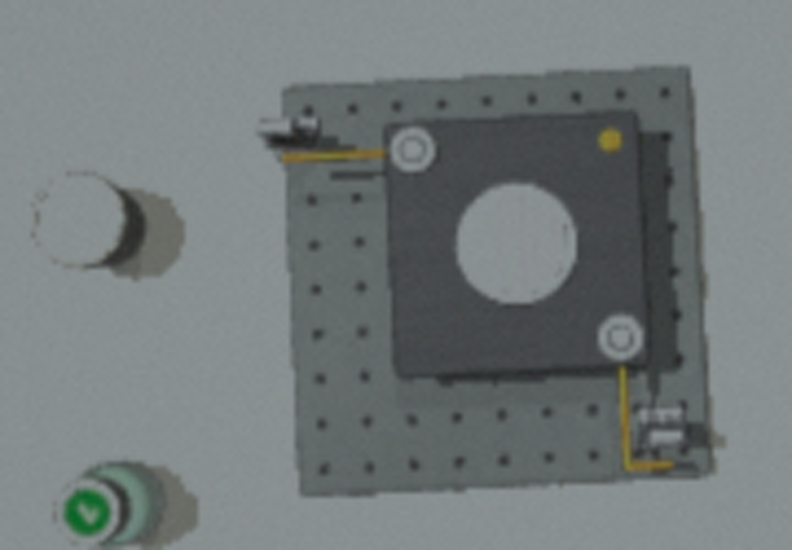

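```bash
python3 - <<'E'
from h import *
np.set_printoptions(precision=4,suppress=True)
print(snap('wrist','w0'))
E
```

```text
{'fx': 303.03841796841823, 'fy': 303.03841796841823, 'cx': 257.59406164925605, 'cy': 186.12143509261205, 'hand_eye': array([[ 1.    , -0.    ,  0.0007, -0.0005],
       [ 0.0002, -0.9544, -0.2985, -0.0819],
       [ 0.0007,  0.2985, -0.9544, -0.1625],
       [ 0.    ,  0.    ,  0.    ,  1.    ]])}
```

```bash
cat >> h.py <<'E'
def rows(goal_xyz,yaw=None,n=1,polar=False):
    o=telemetry.get_obs(); p=np.array(o['tool_pos']); y0=o['tool_rot'][2]; g=np.array(goal_xyz,float)
    dy=0 if yaw is None else (yaw-y0+180)%360-180
    P=[]
    for i in range(n+1):
        s=i/n
        if polar:
            r=np.hypot(*p[:2])*(1-s)+s*np.hypot(*g[:2]); a=np.arctan2(p[1],p[0])*(1-s)+s*np.arctan2(g[1],g[0])
            P.append([r*np.cos(a),r*np.sin(a),p[2]*(1-s)+s*g[2]])
        else: P.append(p*(1-s)+g*s)
    out=[]
    for i in range(n):
        t=np.radians(y0+dy*i/n); d=np.subtract(P[i+1],P[i])*100
        out.append([round(float(d@[np.cos(t),np.sin(t),0]),2),round(float(d@[np.sin(t),-np.cos(t),0]),2),round(float(-d[2]),2)])
    print('from',np.round(p,4),round(float(y0),2),out,'twist',round(-dy/n,2))
E
python3 -c "
from h import *
rows([.44,.11,.2],90,18,True)"
```

```text
from [ 0.1593 -0.6297  0.2217] -75.8 [[-1.33, -5.56, 0.12], [-0.92, -5.55, 0.12], [-0.52, -5.5, 0.12], [-0.13, -5.43, 0.12], [0.25, -5.34, 0.12], [0.61, -5.21, 0.12], [0.95, -5.07, 0.12], [1.28, -4.9, 0.12], [1.59, -4.71, 0.12], [1.88, -4.5, 0.12], [2.14, -4.28, 0.12], [2.38, -4.04, 0.12], [2.6, -3.79, 0.12], [2.8, -3.53, 0.12], [2.98, -3.27, 0.12], [3.12, -2.99, 0.12], [3.25, -2.71, 0.12], [3.35, -2.43, 0.12]] twist -9.21
```

arm_command([
  [-1.3,-5.6,0],
  [-0.9,-5.6,0],
  [-0.5,-5.5,0],
  [-0.1,-5.4,0],
  [0.2,-5.3,0],
  [0.6,-5.2,0],
  [0.9,-5.1,0],
  [1.3,-4.9,0],
  [1.6,-4.7,0],
], twist=[-9.2,-9.2,-9.2,-9.2,-9.2,-9.2,-9.2,-9.2,-9.2], grip=0)

```text
time_s: 1.27
tool_pos: [0.4722, -0.2726, 0.2173]
tool_rot: [-179.8, 0.2, 9.1]
force: [1.1, -0.1, -0.0]
grip_width: 0.0056
```

```bash
python3 -c "
from h import *
rows([.43,.11,.15],90,10,True)"
```

```text
from [ 0.4722 -0.2726  0.2173] 9.13 [[1.7, -3.95, 0.67], [1.9, -3.77, 0.67], [2.08, -3.59, 0.67], [2.24, -3.4, 0.67], [2.4, -3.2, 0.67], [2.53, -2.99, 0.67], [2.65, -2.79, 0.67], [2.75, -2.58, 0.67], [2.84, -2.36, 0.67], [2.91, -2.15, 0.67]] twist -8.09
```

arm_command([
  [1.7,-4.0,0.7],
  [1.9,-3.8,0.7],
  [2.1,-3.6,0.7],
  [2.2,-3.4,0.7],
  [2.4,-3.2,0.7],
  [2.5,-3.0,0.7],
  [2.7,-2.8,0.7],
  [2.8,-2.6,0.7],
  [2.8,-2.4,0.7],
  [2.9,-2.1,0.7],
], twist=[-8.1,-8.1,-8.1,-8.1,-8.1,-8.1,-8.1,-8.1,-8.1,-8.1])

```text
time_s: 2.52
tool_pos: [0.4184, 0.1245, 0.1461]
tool_rot: [-179.8, -0.2, 93.2]
force: [0.3, -0.5, -0.1]
grip_width: 0.0004
```

```bash
python3 -c "
from h import *
rows([.425,.115,.07],90,3)"
```

```text
from [0.4184 0.1245 0.1461] 93.19 [[-0.33, 0.2, 2.54], [-0.32, 0.21, 2.54], [-0.32, 0.21, 2.54]] twist 1.06
```

arm_command([
  [-0.5,-0.3,2.8],
  [-0.5,-0.3,2.8],
  [0,0,2.8],
  [0,0,0],
], twist=[3,0,0,0])

```text
time_s: 3.02
tool_pos: [0.4103, 0.117, 0.0599]
tool_rot: [-179.9, -0.1, 90.6]
force: [0.4, -1.3, 1.3]
grip_width: 0.0005
```

```bash
python3 -c "
from h import *
snap('wrist','w1')
print(telemetry.get_obs()['tool_pos'])
im=cv2.imread('pics/w1.png');cv2.imwrite('pics/w1b.png',cv2.resize(im,None,fx=1.5,fy=1.5,interpolation=cv2.INTER_CUBIC))"
```

```text
[0.41153676 0.11724047 0.06110096]
```

View pics/w1b.png

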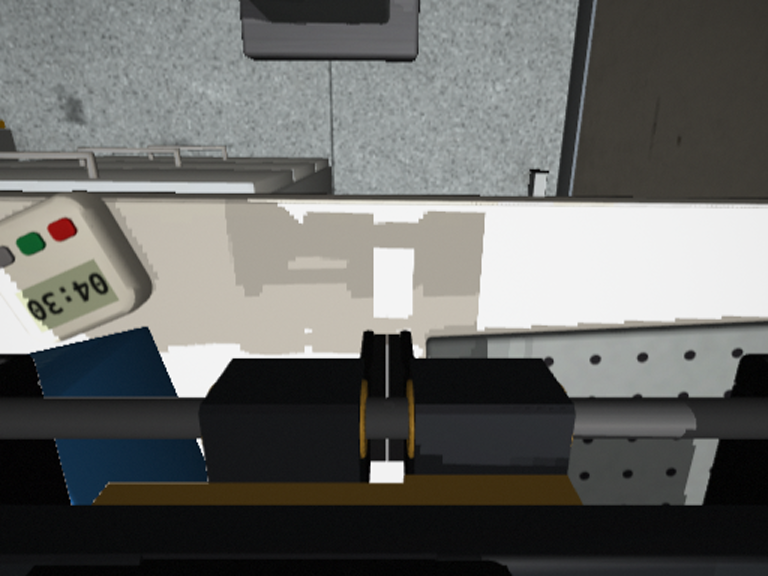

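The wrist camera sits on the robot side of the fingers, and the gripper fills the lower half of the picture, with the timer at left. The marks must therefore be viewed sideways, along tool x, in the upper half of the image.

```bash
python3 -c "
from h import *
print(telemetry.get_obs()['qpos'])
rows([.425,-.016,.07],56,4)
print(atz('top0',272.7,225.5,.066),atz('top0',120+662/4.4,120+428/4.4,.05),atz('top0',120+285/4.4,120+130/4.4,.05),atz('top0',120+285/4.4,120+157/4.4,.066))"
```

```text
[ 34.41916239   2.89511831 -53.96651022 122.26873986   2.71822221
  56.01990642  69.52301875]
from [0.4115 0.1172 0.0611] 90.55 [[-3.33, 0.3, -0.22], [-3.25, 0.8, -0.22], [-3.09, 1.28, -0.22], [-2.87, 1.73, -0.22]] twist 8.64
[0.43293599 0.15962515 0.066     ] [0.45062818 0.16432386 0.05      ] [0.60233882 0.36050151 0.05      ] [0.58667001 0.35764784 0.066     ]
```

arm_command([
  [-3.3,0.3,-0.2],
  [-3.3,0.8,-0.2],
  [-3.1,1.3,-0.2],
  [-2.9,1.7,-0.2],
  [0,0,0],
], twist=[8.6,8.6,8.6,8.6,0])

```text
time_s: 3.7
tool_pos: [0.4276, 0.0099, 0.074]
tool_rot: [-178.9, -2.3, 55.5]
force: [-0.2, -2.6, -0.7]
grip_width: 0.0006
```

```bash
python3 -c "
from h import *
snap('wrist','w2')
print(telemetry.get_obs()['tool_pos'],proj('w2',[.45,.164,.042]),proj('w2',[.433,.16,.066]))
im=cv2.imread('pics/w2.png')[:, 300:];cv2.imwrite('pics/w2b.png',cv2.resize(im[:190],None,fx=3,fy=3,interpolation=cv2.INTER_CUBIC))"
```

```text
[0.42824392 0.00910569 0.0744656 ] (np.float64(470.5574629513976), np.float64(115.89556192092611)) (np.float64(482.8777192195897), np.float64(96.92350674175705))
```

View pics/w2b.png

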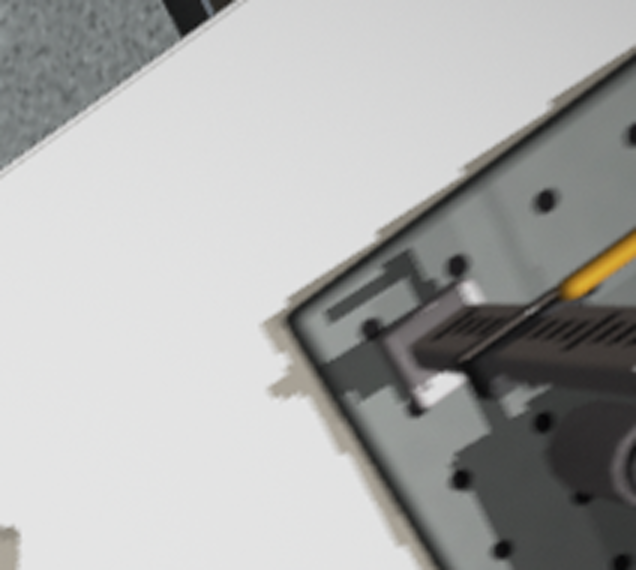

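This shows the right-hand scale's foot at crop (430,350) and the brass tip at (565,290). The marker is cut off at the right edge, so I'm shifting toward it.

arm_command([
  [4,0,0],
  [0,0,0],
], twist=[0,0])

```text
time_s: 4.0
tool_pos: [0.4537, 0.0422, 0.0791]
tool_rot: [-179.3, -2.3, 55.6]
force: [-0.2, -0.3, -0.6]
grip_width: 0.0003
```

```bash
python3 -c "
from h import *
snap('wrist','w3')
o=telemetry.get_obs();print(o['tool_pos'],o['tool_rot'],proj('w3',[.45,.164,.042]),proj('w3',[.433,.16,.066]))
im=cv2.imread('pics/w3.png')[30:190, 312:];cv2.imwrite('pics/w3b.png',cv2.resize(im,None,fx=4,fy=4,interpolation=cv2.INTER_CUBIC))"
```

```text
[0.45260031 0.04013154 0.07854194] [-179.31476318   -2.16653732   55.50087106] (np.float64(405.47095684571445), np.float64(110.29358876110733)) (np.float64(407.5734839430342), np.float64(90.97498592623074))
```

View pics/w3b.png

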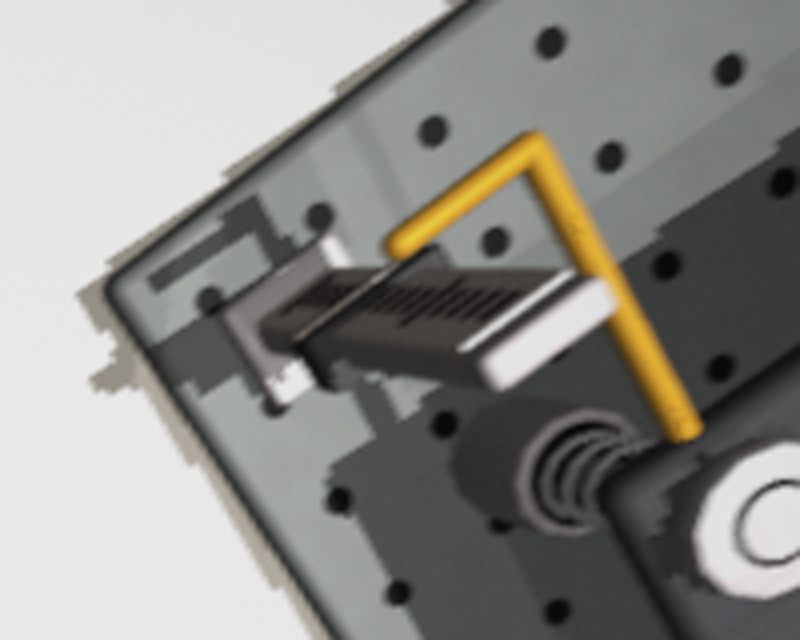

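```bash
cat >> h.py <<'E'
def tri(l):
    A=np.zeros((3,3));b=np.zeros(3)
    for f,u,v in l:
        c,d=ray(f,u,v);d=d/np.linalg.norm(d);Q=np.eye(3)-np.outer(d,d);A+=Q;b+=Q@c
    return np.linalg.solve(A,b)
YAW=np.radians(3.4);NX=np.array([np.cos(YAW),np.sin(YAW),0])
def onplane(f,u,v,p): # plane through p, normal mount x
    c,d=ray(f,u,v); return c+d*(NX@(np.array(p)-c))/(NX@d)
E
python3 - <<'E'
from h import *
np.set_printoptions(precision=4,suppress=True)
m2=(300+515/3,327/3);m3=(312+343/4,30+303/4)
print('tri',tri([('w2',*m2),('w3',*m3)]))
tip=atz('w3',312+392/4,30+245/4,.066);print('tip',tip)
top=atz('w3',312+518/4,30+311/4,.088);print('top',top)
for off in(-.001,-.003,-.005): print(off,onplane('w3',*m3,top+off*NX),onplane('w2',*m2,top+off*NX))
A=atz('w3',312+785/4,30+522/4,.076);print('padA',A)
E
```

```text
tri [0.4372 0.153  0.0637]
tip [0.4339 0.1611 0.066 ]
top [0.444  0.1612 0.088 ]
-0.001 [0.4431 0.1593 0.0465] [0.4429 0.1618 0.0495]
-0.003 [0.4412 0.1569 0.0526] [0.4411 0.1594 0.0537]
-0.005 [0.4394 0.1545 0.0586] [0.4392 0.1569 0.0578]
padA [0.4986 0.1877 0.076 ]
```

Right-hand marker: a thin white line runs from crop (300,338) to (385,268), with the brass tip at (392,245) partly over its end. The height is too sensitive to depth in this view, so I'll take one from lower and further back.

```bash
python3 -c "
from h import *
rows([.42,.042,.045],62,3)
print(atz('top0',357,244,.02))"
```

```text
from [0.4526 0.0401 0.0785] 55.5 [[-0.56, -0.93, 1.12], [-0.53, -0.95, 1.12], [-0.49, -0.97, 1.12]] twist -2.17
[ 0.38992111 -0.03760968  0.02      ]
```

arm_command([
  [-0.6,-0.9,1.1],
  [-0.5,-1.0,1.1],
  [-0.5,-1.0,1.1],
  [0,0,0],
], twist=[-2,-2,-2,0])

```text
time_s: 4.55
tool_pos: [0.4203, 0.0382, 0.0472]
tool_rot: [-179.9, -2.1, 61.4]
force: [0.3, 0.3, 0.4]
grip_width: 0.0007
```

```bash
python3 -c "
from h import *
snap('wrist','w4')
o=telemetry.get_obs();print(o['tool_pos'],o['tool_rot'],proj('w4',[.442,.161,.047]),proj('w4',[.434,.161,.066]))
u,v=map(int,proj('w4',[.442,.161,.05]));u=min(u,457);v=max(v,40);print(u-55,v-40)
im=cv2.imread('pics/w4.png')[v-40:v+40, u-55:u+55];cv2.imwrite('pics/w4b.png',cv2.resize(im,None,fx=7,fy=7,interpolation=cv2.INTER_CUBIC))"
```

```text
[0.42148536 0.03822529 0.0478501 ] [-179.97612936   -2.12592452   61.37047893] (np.float64(465.05478709455474), np.float64(171.32530614771468)) (np.float64(486.56550882439785), np.float64(167.28959912384576))
402 132
```

View pics/w4b.png

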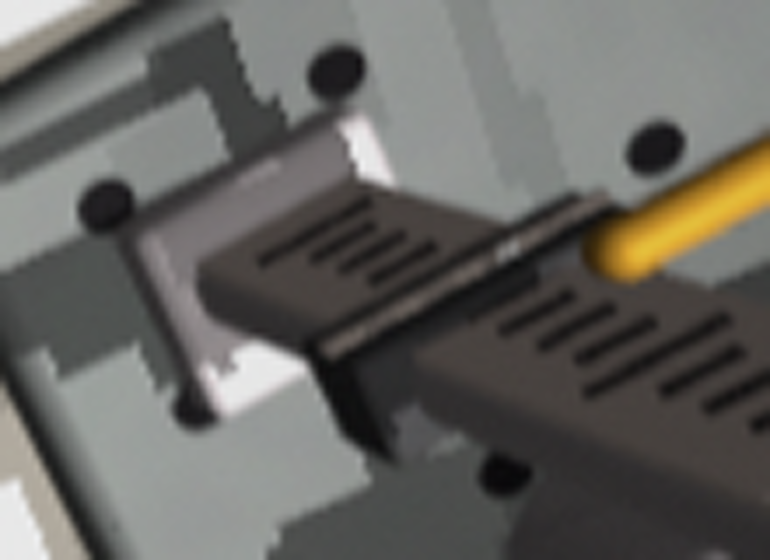

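The low view is clear: the white line spans the clip from crop (325,352) to (600,200), centre (462,276). The tip end is at about (615,255).

```bash
python3 - <<'E'
from h import *
np.set_printoptions(precision=4,suppress=True)
w4=lambda u,v:('w4',402+u/7,132+v/7); w3=lambda u,v:('w3',312+u/4,30+v/4); w2=lambda u,v:('w2',300+u/3,v/3)
print('end',tri([w4(325,352),w3(300,338)]),tri([w4(325,352),w3(300,338),w2(465,360)]))
for x in(.440,.442,.4435): print(onplane(*w4(462,276),[x,.161,.05]),onplane(*w4(325,352),[x,.161,.05]))
print('tip66',atz(*w4(620,255),.066), 'w3tip',atz(*w3(395,245),.066),tri([w4(615,255),w3(392,245)]))
# mount frame from pads
A=atz('w3',312+785/4,30+522/4,.076);print(A)
E
```

```text
end [0.4443 0.1512 0.0458] [0.4437 0.1508 0.0475]
[0.4401 0.1599 0.0517] [0.4408 0.1483 0.0516]
[0.442  0.1616 0.0486] [0.4427 0.1498 0.0485]
[0.4434 0.1629 0.0462] [0.4441 0.1509 0.0461]
tip66 [0.4356 0.1626 0.066 ] w3tip [0.4342 0.1615 0.066 ] [0.4325 0.1592 0.0707]
[0.4986 0.1877 0.076 ]
```

```bash
python3 -c "
from h import *
rows([.42,.042,.11],62,1)
o=telemetry.get_obs()
rows([.502,.127,.11],62,3)"
```

```text
from [0.4215 0.0382 0.0479] 61.37 [[0.26, -0.31, -6.21]] twist -0.63
from [0.4215 0.0382 0.0479] 61.37 [[3.88, 0.94, -2.07], [3.88, 0.95, -2.07], [3.88, 0.97, -2.07]] twist -0.21
```

arm_command([
  [0,0,-6.2],
  [3.9,1,0],
  [3.9,1,0],
  [3.9,1,0],
  [0,0,0],
], twist=[0,0,0,0,0])

```text
time_s: 5.22
tool_pos: [0.5127, 0.1208, 0.1253]
tool_rot: [178.8, -2.2, 60.7]
force: [-0.6, 0.2, -0.5]
grip_width: 0.0004
```

```bash
python3 -c "
from h import *
snap('wrist','w5')
o=telemetry.get_obs();print(o['tool_pos'],o['tool_rot'],proj('w5',[.442,.161,.047]),proj('w5',[.434,.161,.066]))
u,v=map(int,proj('w5',[.442,.161,.05]));u=min(u,457);v=max(v,40);print(u-55,v-40)
im=cv2.imread('pics/w5.png')[v-40:v+40, u-55:u+55];cv2.imwrite('pics/w5b.png',cv2.resize(im,None,fx=7,fy=7,interpolation=cv2.INTER_CUBIC))"
```

```text
[0.51181235 0.1192242  0.1249768 ] [178.83932572  -2.12098282  60.58378782] (np.float64(253.8710186675385), np.float64(91.81564688171733)) (np.float64(248.8976608976963), np.float64(81.80436465551975))
198 51
```

View pics/w5b.png

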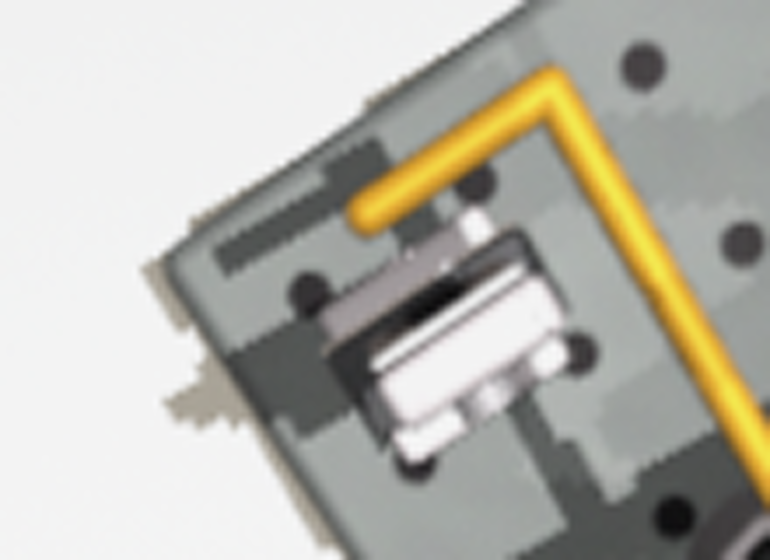

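Near-overhead view: the brass tip is at crop (368,213), the clip's front edge runs (330,350)–(520,230), and the upright's top front edge runs (370,365)–(525,265).

```bash
python3 - <<'E'
from h import *
np.set_printoptions(precision=4,suppress=True)
w5=lambda u,v:('w5',198+u/7,51+v/7);w4=lambda u,v:('w4',402+u/7,132+v/7); w3=lambda u,v:('w3',312+u/4,30+v/4)
tip=atz(*w5(368,213),.066);NY=np.array([-NX[1],NX[0],0])
for nm,p in (('tip',tip),('rodcorner',atz(*w5(548,80),.066)),('clipL',atz(*w5(330,350),.047)),('clipR',atz(*w5(520,230),.047)),('clipL51',atz(*w5(330,350),.052)),('clipR51',atz(*w5(520,230),.052)),('topL',atz(*w5(370,365),.088)),('topR',atz(*w5(525,265),.088))):
  print(nm,p,'rel tip',NX@(p-tip),NY@(p-tip))
for d in (.007,.008,.009,.010):
  t4=atz(*w4(617,255),.066);t3=atz(*w3(395,245),.066)
  print(d,onplane(*w4(462,276),t4+d*NX)[2],onplane(*w3(343,303),t3+d*NX)[2])
E
```

```text
tip [0.4344 0.1621 0.066 ] rel tip 0.0 0.0
rodcorner [0.4323 0.1833 0.066 ] rel tip -0.0007615440940629814 0.021250561255217133
clipL [0.4445 0.1519 0.047 ] rel tip 0.009564624906328305 -0.01077460744193758
clipR [0.4438 0.1758 0.047 ] rel tip 0.010269249307641264 0.013125020958239675
clipL51 [0.4443 0.1521 0.052 ] rel tip 0.009356399230220783 -0.010642047322407868
clipR51 [0.4436 0.1755 0.052 ] rel tip 0.010046281104097497 0.012757540308888702
topL [0.4457 0.1554 0.088 ] rel tip 0.010899737105785888 -0.0073808203796487835
topR [0.445  0.1717 0.088 ] rel tip 0.011192555639170973 0.008926722315087546
0.007 0.047634799637660985 0.05188835880951656
0.008 0.046060122988828195 0.04886429846781962
0.009 0.04448544633999532 0.04584023812612248
0.01 0.04291076969116256 0.04281617778442551
```

```bash
python3 -c "
from h import *
rows([.4945,.187,.095],45,3)"
```

```text
from [0.5118 0.1192 0.125 ] 60.58 [[1.68, -1.61, 1.0], [1.53, -1.76, 1.0], [1.37, -1.89, 1.0]] twist 5.19
```

arm_command([
  [1.7,-1.6,1.0],
  [1.5,-1.8,1.0],
  [1.4,-1.9,1.0],
  [0,0,0],
], twist=[5,5,5,0])

```text
time_s: 5.78
tool_pos: [0.4955, 0.1823, 0.096]
tool_rot: [179.2, -2.1, 44.6]
force: [-0.1, 0.0, 0.5]
grip_width: 0.0006
```

```bash
python3 -c "
from h import *
o=telemetry.get_obs();print(o['tool_rot'],o['force'])
rows([.4945,.187,.08],45,1)
snap('wrist','w6');print(proj('w6',[.4344,.162,.066]),proj('w6',[.4344,.162,.043]),proj('w6',[.497,.187,.076]))
im=cv2.imread('pics/w6.png');cv2.imwrite('pics/w6b.png',cv2.resize(im,None,fx=1.5,fy=1.5))"
```

```text
[179.18365947  -2.1367815   44.58919018] [-0.10101136  0.02808249  0.52810729]
from [0.4955 0.1823 0.096 ] 44.59 [[0.26, -0.4, 1.6]] twist -0.41
(np.float64(167.60046251994862), np.float64(178.76299572921485)) (np.float64(175.3577713580246), np.float64(169.59184205755327)) (np.float64(263.4264627321129), np.float64(220.3605776797302))
```

View pics/w6b.png

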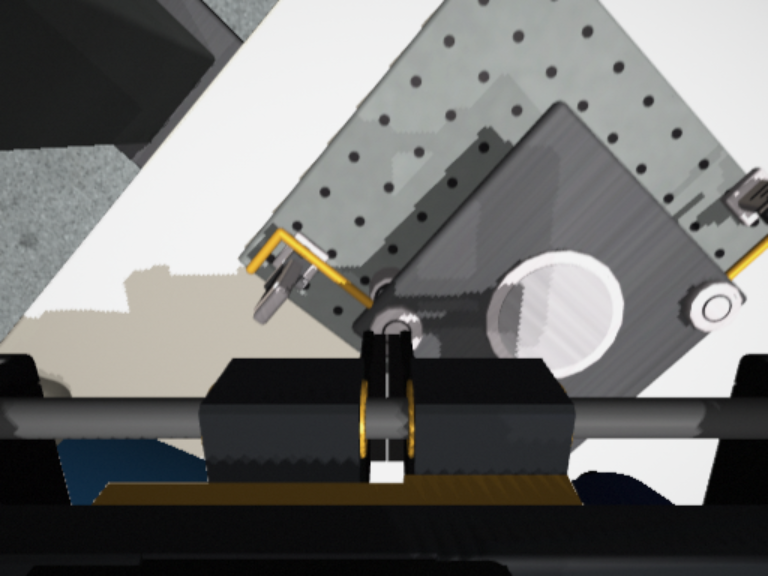

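The tip is seen at (166.7,178.7) against a predicted (167.6,178.8), and the pad is under the fingertips. Going down.

arm_command([
  [0.3,-0.4,1.4],
  [0,0,0],
  [0,0,0.6],
  [0,0,0.3],
  [0,0,0.3],
  [0,0,0],
], twist=[0,0,0,0,0,0])

```text
time_s: 6.58
tool_pos: [0.4981, 0.1823, 0.0698]
tool_rot: [179.0, -2.1, 44.3]
force: [-0.8, 0.4, 3.8]
grip_width: 0.0009
```

```bash
cat >> h.py <<'E'
def brass(f,box):
    im=cv2.imread(f'pics/{f}.png');h=cv2.cvtColor(im,cv2.COLOR_BGR2HSV)
    m=cv2.inRange(h,(15,120,90),(32,255,255)); M=np.zeros_like(m);u0,v0,u1,v1=box;M[v0:v1,u0:u1]=m[v0:v1,u0:u1]
    n,l,s,c=cv2.connectedComponentsWithStats(M); k=1+np.argmax(s[1:,4]); v,u=np.nonzero(l==k); return u,v
def tipA(f):
    u,v=brass(f,(130,120,240,215)); e=u.min(); s=(v-u); k=s>=s.max()-5; return u[k].mean(),v[k].mean()
E
python3 -c "
from h import *
o=telemetry.get_obs();print(o['tool_pos'],o['force'])
print(tipA('w6'))
snap('wrist','w7');print(tipA('w7'),[[np.round(proj('w7',[.4344,.162,z]),1)] for z in(.066,.06,.055,.05,.043)])"
```

```text
[0.49809114 0.1822571  0.06979755] [-0.75339732  0.36421903  3.7794734 ]
(np.float64(166.2608695652174), np.float64(179.47826086956522))
(np.float64(156.55555555555554), np.float64(184.8148148148148)) [[array([152.5, 189.5])], [array([155.5, 186.2])], [array([157.8, 183.6])], [array([160.1, 181.1])], [array([163. , 177.8])]]
```

arm_command([
  [0,0,0.2],
  [0,0,0.2],
  [0,0,0],
], twist=[0,0,0])

```text
time_s: 7.0
tool_pos: [0.4981, 0.1823, 0.0661]
tool_rot: [179.0, -2.0, 44.3]
force: [-1.7, 0.0, 3.4]
grip_width: 0.0006
```

```bash
python3 -c "
from h import *
o=telemetry.get_obs();print(o['tool_pos'],o['force'])
snap('wrist','w8');print(tipA('w8'),[[np.round(proj('w8',[.4344,.162,z])+np.array([-1.3,.7]),1)] for z in(.06,.055,.05,.043)])"
```

```text
[0.49805045 0.18233098 0.0660788 ] [-1.72065281  0.03573205  3.42900854]
(np.float64(158.12), np.float64(184.24)) [[array([152.4, 189. ])], [array([154.8, 186.3])], [array([157.1, 183.7])], [array([160.2, 180.3])]]
```

arm_command([
  [0,0,0.12],
  [0,0,0.1],
  [0,0,0],
], twist=[0,0,0])

```text
time_s: 7.42
tool_pos: [0.4981, 0.1824, 0.064]
tool_rot: [179.0, -2.0, 44.3]
force: [-2.4, -0.6, 4.3]
grip_width: 0.0
```

```bash
python3 -c "
from h import *
o=telemetry.get_obs();print(o['tool_pos'],o['force'])
snap('wrist','w9');print(tipA('w9'),[[np.round(proj('w9',[.4344,.162,z])+np.array([-1.3,.7]),1)] for z in(.06,.055,.05,.043,.038)])
snap('scene','s9')
a=cv2.resize(cv2.imread('pics/w9.png')[120:220,120:270],None,fx=5,fy=5,interpolation=cv2.INTER_CUBIC)
u,v=map(int,proj('s9',[.44,.162,.05]));b=cv2.resize(cv2.imread('pics/s9.png')[v-25:v+25,u-25:u+25],(250,250),interpolation=cv2.INTER_CUBIC)
a=np.pad(a,((0,0),(0,0),(0,0)));a[250:,500:]=b;cv2.imwrite('pics/w9b.png',a)
"
```

```text
[0.49811297 0.18235936 0.06400866] [-2.41012973 -0.56907024  4.2522195 ]
(np.float64(159.55555555555554), np.float64(183.8148148148148)) [[array([151.2, 190.2])], [array([153.7, 187.4])], [array([156.1, 184.7])], [array([159.2, 181.2])], [array([161.3, 178.9])]]
```

View pics/w9b.png

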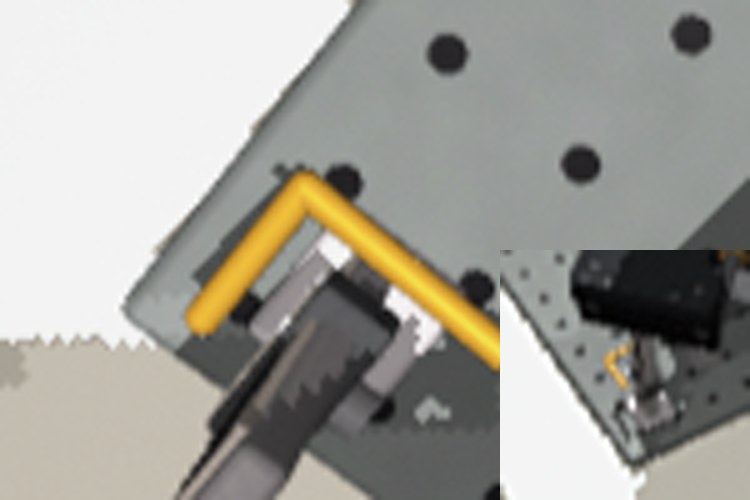

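arm_command([
  [0,0,0.12],
  [0,0,0],
], twist=[0,0])

```text
time_s: 7.78
tool_pos: [0.4981, 0.1824, 0.0629]
tool_rot: [179.0, -2.0, 44.3]
force: [-1.6, -0.0, 5.2]
grip_width: 0.0005
```

```bash
cat >> h.py <<'E'
def modelA(f,tip0=(.4344,.162),bias=(-1.3,.7)):
    for z in np.arange(.036,.056,.002):
        th=np.arcsin((.066-z)/.165); p=np.array([*tip0,z]); p[:2]+=NX[:2]*.165*(1-np.cos(th))
        print(round(z,3),np.round(proj(f,p)+np.array(bias),1),end=' ')
E
python3 -c "
from h import *
o=telemetry.get_obs();print(o['tool_pos'],o['force'])
snap('wrist','w10');print(tipA('w10'));modelA('w10');print(tipA('w8'));modelA('w8')
# mount-shift check: hole pixels near (447,53),(690,35),(580,163) in crop -> base top z .012
g={}
for f,e in(('w6',None),('w10',None)):
  im=cv2.cvtColor(cv2.imread(f'pics/{f}.png'),cv2.COLOR_BGR2GRAY)
  L=[]
  for p in ([.4725,.2195],):pass
  m=cv2.inRange(im[60:215,170:350],0,70);n,l,s,c=cv2.connectedComponentsWithStats(m)
  g[f]=np.array([atz(f,c[i][0]+170,c[i][1]+60,.012)[:2] for i in range(1,n) if 15<s[i,4]<90])
from scipy.spatial import cKDTree
d,i=cKDTree(g['w6']).query(g['w10']);k=d<.006;print('shift mm',np.round(1e3*np.median((g['w10']-g['w6'][i])[k],0),2),k.sum())
"
```

```text
[0.49813508 0.18236474 0.06292851] [-1.61931363 -0.0480377   5.24414262]
(np.float64(159.91304347826087), np.float64(183.82608695652175))
0.036 [165.2 181.1] 0.038 [163.9 181.7] 0.04 [162.7 182.3] 0.042 [161.5 183. ] 0.044 [160.2 183.7] 0.046 [159.  184.4] 0.048 [157.8 185.2] 0.05 [156.6 186.1] 0.052 [155.4 186.9] 0.054 [154.2 187.8] 0.056 [153.1 188.8] (np.float64(158.12), np.float64(184.24))
0.036 [166.5 179.7] 0.038 [165.3 180.3] 0.04 [164.1 180.9] 0.042 [162.9 181.5] 0.044 [161.7 182.2] 0.046 [160.5 182.9] 0.048 [159.4 183.7] 0.05 [158.2 184.5] 0.052 [157.  185.3] 0.054 [155.9 186.2] 0.056 [154.8 187.1] shift mm [-0.2   0.43] 14
```

The model fit is good: the tip is now at 44.4 mm, the target is 43.2 mm, and the mount hasn't moved. I'll press 0.7 mm more and hold.

arm_command([
  [0,0,0.07],
  [0,0,0],
  [0,0,0],
  [0,0,0],
  [0,0,0],
  [0,0,0],
  [0,0,0],
], twist=[0,0,0,0,0,0,0])

```text
time_s: 8.7
tool_pos: [0.4981, 0.1824, 0.0628]
tool_rot: [178.9, -2.0, 44.3]
force: [-2.5, -0.5, 5.8]
grip_width: 0.0007
```

```bash
python3 -c "
from h import *
o=telemetry.get_obs();print(o['tool_pos'],o['force'])
snap('wrist','w11');print(tipA('w11'));modelA('w11')"
```

```text
[0.49813165 0.18236184 0.06278284] [-2.47266027 -0.45793297  5.7611125 ]
(np.float64(160.1851851851852), np.float64(183.44444444444446))
0.036 [165.2 181.2] 0.038 [163.9 181.8] 0.04 [162.7 182.4] 0.042 [161.4 183.1] 0.044 [160.2 183.8] 0.046 [159.  184.5] 0.048 [157.8 185.3] 0.05 [156.6 186.1] 0.052 [155.4 187. ] 0.054 [154.2 187.9] 0.056 [153.  188.9]
```

arm_command([
  [0,0,0.08],
  [0,0,0.01],
  [0,0,0.01],
  [0,0,0.01],
  [0,0,0.01],
  [0,0,0.01],
  [0,0,0.01],
  [0,0,0.01],
  [0,0,0.01],
  [0,0,0.01],
], twist=[0,0,0,0,0,0,0,0,0,0])

```text
time_s: 10.0
tool_pos: [0.4982, 0.1824, 0.0621]
tool_rot: [178.9, -2.0, 44.3]
force: [-1.9, -1.2, 7.1]
grip_width: 0.0007
```

```bash
python3 -c "
from h import *
o=telemetry.get_obs();print(o['tool_pos'],o['force'])
snap('wrist','w12');print(tipA('w12'));modelA('w12')"
```

```text
[0.4981648  0.18237914 0.06205168] [-1.92052107 -1.20586264  7.11613257]
(np.float64(160.26923076923077), np.float64(183.53846153846155))
0.036 [164.8 181.5] 0.038 [163.6 182.1] 0.04 [162.3 182.7] 0.042 [161.1 183.4] 0.044 [159.9 184.1] 0.046 [158.6 184.8] 0.048 [157.4 185.6] 0.05 [156.2 186.5] 0.052 [155.  187.4] 0.054 [153.8 188.3] 0.056 [152.6 189.3]
```

Tip ≈ 43.0 mm, on the mark. I'll hold a further second here, then release slowly upward.

arm_command([
  [0,0,0],
  [0,0,0],
  [0,0,0],
  [0,0,0],
  [0,0,0],
  [0,0,0],
  [0,0,0],
  [0,0,0],
  [0,0,0],
], twist=[0,0,0,0,0,0,0,0,0])

```text
time_s: 11.18
tool_pos: [0.4981, 0.1824, 0.0628]
tool_rot: [178.9, -1.9, 44.3]
force: [-2.5, -1.6, 5.0]
grip_width: 0.0001
```

arm_command([
  [0,0,-0.7],
  [0,0,-0.7],
  [0,0,-1.5],
  [0,0,-2.5],
  [0,0,-2],
  [0,0,0],
], twist=[0,0,0,0,0,0])

```text
time_s: 11.92
tool_pos: [0.4964, 0.1817, 0.1413]
tool_rot: [178.8, -2.1, 44.3]
force: [0.8, -0.0, -1.4]
grip_width: 0.0006
```

```bash
python3 -c "
from h import *
o=telemetry.get_obs();print(o['tool_pos'],o['force'])
snap('wrist','w13');print(tipA('w13'),proj('w13',[.4344,.162,.066]))
rows([.46,.28,.13],0,5)"
```

```text
[0.49640521 0.18165598 0.14130239] [ 0.76451703 -0.04509181 -1.35513148]
(np.float64(180.2), np.float64(160.35)) (np.float64(180.88691919205525), np.float64(160.7342850291942))
from [0.4958 0.1813 0.1403] 44.31 [[0.87, -1.91, 0.21], [0.56, -2.02, 0.21], [0.24, -2.09, 0.21], [-0.08, -2.1, 0.21], [-0.4, -2.06, 0.21]] twist 8.86
```

Corner A is back at rest: tip (180.2,160.4) against a predicted rest position of (180.9,160.7). Now to view the left-hand mark.

arm_command([
  [1.0,-2.2,0.5],
  [0.5,-2.3,0.5],
  [0,-2.3,1],
  [-0.4,-2.3,1.5],
  [-0.8,-2.2,1.5],
  [0,0,0],
], twist=[8.9,8.9,8.9,8.9,8.9,0])

```text
time_s: 12.72
tool_pos: [0.4452, 0.2884, 0.0827]
tool_rot: [-179.5, -1.8, -1.7]
force: [-1.1, -1.1, 0.5]
grip_width: 0.0001
```

```bash
python3 -c "
from h import *
snap('wrist','b1')
o=telemetry.get_obs();print(o['tool_pos'],o['tool_rot'],proj('b1',[.60,.36,.044]),proj('b1',[.588,.358,.066]))
u,v=map(int,proj('b1',[.60,.36,.05]));u=min(u,457);v=max(v,40);print(u-55,v-40)
im=cv2.imread('pics/b1.png')[v-40:v+40, u-55:u+55];cv2.imwrite('pics/b1b.png',cv2.resize(im,None,fx=7,fy=7,interpolation=cv2.INTER_CUBIC))"
```

```text
[0.44648093 0.28736209 0.08330406] [-179.54475431   -1.91369123   -1.75456579] (np.float64(488.4282473618623), np.float64(102.41742656043522)) (np.float64(496.1694154178573), np.float64(107.55184042256332))
402 62
```

View pics/b1b.png

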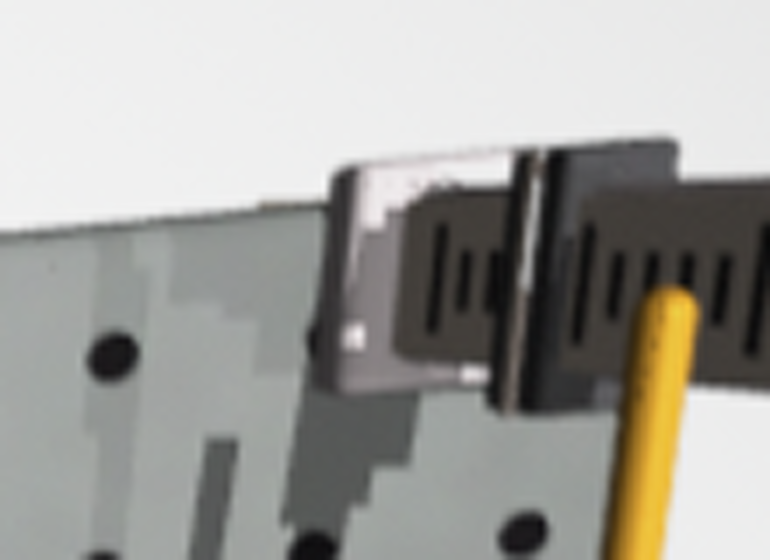

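Left-hand marker: white line from crop (535,150) to (508,410), centre (522,280). The brass rod's end is at about (668,295). Long ticks are at u=438, 585 and 757.

```bash
python3 - <<'E'
from h import *
np.set_printoptions(precision=4,suppress=True)
b=lambda u,v:('b1',402+u/7,62+v/7)
t=atz(*b(666,305),.066);print('tip',t)
for d in(.0088,.0098,.0108):
  m=onplane(*b(522,280),t+d*NX);print(d,m)
for u,v in((438,278),(585,285),(757,290)): print('tick',onplane(*b(u,v),t+.011*NX)[2])
w4=lambda u,v:('w4',402+u/7,132+v/7);t4=atz(*w4(617,255),.066)
for u,v in((315,230),(655,355)): print('tickA',onplane(*w4(u,v),t4+.011*NX)[2])
rows([.588,.293,.105],60,6)
E
```

```text
tip [0.5884 0.3591 0.066 ]
0.0088 [0.5971 0.3602 0.0371]
0.0098 [0.5981 0.3601 0.0357]
0.0108 [0.5991 0.3601 0.0344]
tick 0.022073171989062612
tick 0.042419119849924525
tick 0.06205108796423128
tickA 0.022833737830508127
tickA 0.06304671435515788
from [0.4465 0.2874 0.0833] -1.75 [[2.35, -0.17, -0.36], [2.35, 0.26, -0.36], [2.26, 0.67, -0.36], [2.11, 1.07, -0.36], [1.88, 1.42, -0.36], [1.6, 1.74, -0.36]] twist -10.29
```

arm_command([
  [0,0,-4],
  [2.1,-0.1,0],
  [2.1,0.3,0],
  [2.1,0.7,0],
  [1.9,1.1,0],
  [1.7,1.4,0],
  [1.5,1.7,0.5],
  [1.2,1.8,0.5],
  [0,0,0],
], twist=[0,-10.5,-10.5,-10.5,-10.5,-10.5,-10.5,-10.5,0])

```text
time_s: 13.9
tool_pos: [0.6123, 0.2765, 0.122]
tool_rot: [177.8, -0.6, 73.5]
force: [-0.3, -0.2, -0.5]
grip_width: 0.0003
```

```bash
python3 -c "
from h import *
o=telemetry.get_obs();print(o['tool_rot'],o['force'])
rows([.591,.296,.09],72,2)"
```

```text
[177.84287476  -0.56756807  73.47353664] [-0.30276025 -0.17235601 -0.51571123]
from [0.6123 0.2765 0.122 ] 73.47 [[0.63, -1.3, 1.6], [0.62, -1.31, 1.6]] twist 0.74
```

arm_command([
  [0.7,-1.4,1.2],
  [0.7,-1.4,1.2],
  [0,0,0],
], twist=[0,0,0])

```text
time_s: 14.28
tool_pos: [0.5864, 0.2986, 0.0955]
tool_rot: [177.9, -0.5, 73.4]
force: [-0.6, -0.2, -0.7]
grip_width: 0.0006
```

```bash
cat >> h.py <<'E'
def tipB(f):
    u,v=brass(f,(300,90,512,225)); k=u>=u.max()-3; return u[k].mean(),v[k].mean()
def modelB(f,tip0=(.5884,.3591),bias=(0,0),zs=np.arange(.030,.056,.002)):
    NY=np.array([-NX[1],NX[0]])
    for z in zs:
        th=np.arcsin((.066-z)/.165); p=np.array([*tip0,z]); p[:2]-=NY*.165*(1-np.cos(th))
        print(round(z,3),np.round(proj(f,p)+np.array(bias),1),end=' ')
E
python3 -c "
from h import *
o=telemetry.get_obs();print(o['tool_rot'],o['force'])
rows([.591,.296,.082],None,1)
snap('wrist','b2');print(tipB('b2'),proj('b2',[.591,.293,.076]));modelB('b2',zs=[.066,.036])
im=cv2.imread('pics/b2.png')[60:300];cv2.imwrite('pics/b2b.png',cv2.resize(im,None,fx=1.5,fy=1.5))"
```

```text
[177.90676391  -0.47984344  73.35543288] [-0.61097439 -0.17803957 -0.74857351]
from [0.5864 0.2986 0.0955] 73.36 [[-0.12, 0.52, 1.35]] twist 0.0
(np.float64(345.30434782608694), np.float64(194.65217391304347)) (np.float64(250.8730007448335), np.float64(231.58408482736522))
0.066 [344.2 195.6] 0.036 [329.8 182.5]
```

View pics/b2b.png

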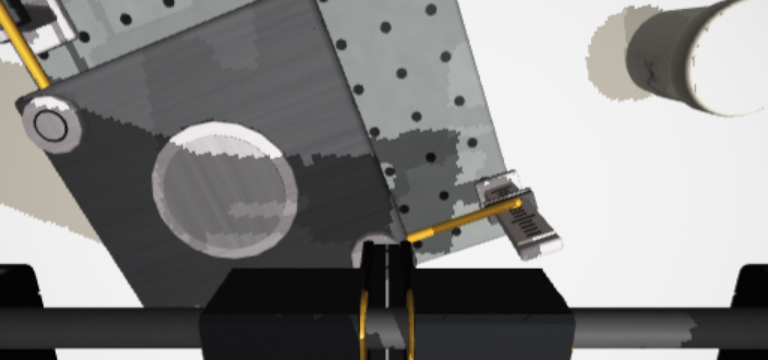

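The tip is tracked at (345.3,194.7) against a predicted (344.2,195.6). Pad B is under the fingers at crop (385,262). I'll make a small sideways correction, then go down.

arm_command([
  [0.1,0.6,0.8],
  [0,0,0],
], twist=[0,0])

```text
time_s: 14.58
tool_pos: [0.5948, 0.2969, 0.0886]
tool_rot: [177.7, -0.5, 73.3]
force: [-0.3, -0.2, 0.6]
grip_width: 0.0007
```

arm_command([
  [0,0,0.7],
  [0,0,0.4],
  [0,0,0.4],
  [0,0,0.4],
  [0,0,0],
], twist=[0,0,0,0,0])

```text
time_s: 15.2
tool_pos: [0.5965, 0.2972, 0.0694]
tool_rot: [177.7, -0.6, 73.2]
force: [-0.3, -1.3, 2.3]
grip_width: 0.0008
```

```bash
python3 -c "
from h import *
o=telemetry.get_obs();print(o['tool_pos'],o['force'])
snap('wrist','b3');print(tipB('b3'));modelB('b3',bias=(1.1,-.9),zs=np.arange(.036,.068,.003))"
```

```text
[0.59645384 0.2972486  0.06943893] [-0.27883218 -1.30004339  2.26166833]
(np.float64(350.22727272727275), np.float64(188.5909090909091))
0.036 [338.6 179.6] 0.039 [340.6 180.8] 0.042 [342.5 182. ] 0.045 [344.4 183.3] 0.048 [346.2 184.7] 0.051 [348.1 186.1] 0.054 [349.8 187.7] 0.057 [351.6 189.3] 0.06 [353.3 191. ] 0.063 [355.  192.7] 0.066 [356.7 194.6]
```

arm_command([
  [0,0,0.3],
  [0,0,0.3],
  [0,0,0.2],
  [0,0,0],
], twist=[0,0,0,0])

```text
time_s: 15.75
tool_pos: [0.5968, 0.2973, 0.0623]
tool_rot: [177.6, -0.6, 73.2]
force: [-1.6, -1.4, 5.7]
grip_width: 0.0007
```

```bash
python3 -c "
from h import *
o=telemetry.get_obs();print(o['tool_pos'],o['force'])
snap('wrist','b4');print(tipB('b4'));modelB('b4',bias=(1.1,-.9),zs=np.arange(.032,.05,.002))"
```

```text
[0.59681339 0.29726017 0.06231551] [-1.61471381 -1.36029304  5.71021507]
(np.float64(346.3333333333333), np.float64(186.0))
0.032 [338.6 181. ] 0.034 [340.  181.8] 0.036 [341.4 182.6] 0.038 [342.7 183.4] 0.04 [344.1 184.3] 0.042 [345.4 185.2] 0.044 [346.8 186.1] 0.046 [348.1 187.1] 0.048 [349.4 188.1]
```

arm_command([
  [0,0,0.2],
  [0,0,0.2],
  [0,0,0],
], twist=[0,0,0])

```text
time_s: 16.18
tool_pos: [0.597, 0.2971, 0.0593]
tool_rot: [177.6, -0.5, 73.2]
force: [-1.9, -1.8, 5.6]
grip_width: 0.0006
```

```bash
python3 -c "
from h import *
o=telemetry.get_obs();print(o['tool_pos'],o['force'])
snap('wrist','b5');print(tipB('b5'));modelB('b5',bias=(1.1,-.9),zs=np.arange(.03,.046,.002))
im=cv2.imread('pics/b5.png')[110:230,290:410];cv2.imwrite('pics/b5b.png',cv2.resize(im,None,fx=5,fy=5,interpolation=cv2.INTER_CUBIC))"
```

```text
[0.59701071 0.29711362 0.05925257] [-1.8915638  -1.80919181  5.62549572]
(np.float64(345.10526315789474), np.float64(185.05263157894737))
0.03 [338.6 181.4] 0.032 [340.  182.1] 0.034 [341.5 183. ] 0.036 [342.9 183.8] 0.038 [344.3 184.7] 0.04 [345.7 185.6] 0.042 [347.  186.5] 0.044 [348.4 187.5]
```

arm_command([
  [0,0,0.15],
  [0,0,0.08],
  [0,0,0],
], twist=[0,0,0])

```text
time_s: 16.6
tool_pos: [0.5971, 0.297, 0.0583]
tool_rot: [177.6, -0.5, 73.2]
force: [-2.1, -0.4, 6.3]
grip_width: 0.0003
```

```bash
python3 -c "
from h import *
o=telemetry.get_obs();print(o['tool_pos'],o['force'])
snap('wrist','b6');print(tipB('b6'));modelB('b6',bias=(1.1,-.9),zs=np.arange(.03,.044,.002))
g={}
for f in('b2','b6'):
  im=cv2.cvtColor(cv2.imread(f'pics/{f}.png'),cv2.COLOR_BGR2GRAY)
  m=cv2.inRange(im[:220,200:340],0,70);n,l,s,c=cv2.connectedComponentsWithStats(m)
  g[f]=np.array([atz(f,c[i][0]+200,c[i][1],.012)[:2] for i in range(1,n) if 15<s[i,4]<90])
from scipy.spatial import cKDTree
d,i=cKDTree(g['b2']).query(g['b6']);k=d<.006;print('shift mm',np.round(1e3*np.median((g['b6']-g['b2'][i])[k],0),2),k.sum())"
```

```text
[0.59706493 0.29702971 0.05830138] [-2.07719863 -0.36874135  6.2897314 ]
(np.float64(344.2608695652174), np.float64(184.91304347826087))
0.03 [339.1 181.7] 0.032 [340.6 182.5] 0.034 [342.  183.3] 0.036 [343.4 184.2] 0.038 [344.9 185.1] 0.04 [346.3 186. ] 0.042 [347.7 186.9] shift mm [-0.01 -0.06] 16
```

arm_command([
  [0,0,0.13],
  [0,0,0.02],
  [0,0,0.01],
  [0,0,0.01],
  [0,0,0.01],
  [0,0,0.01],
  [0,0,0.01],
  [0,0,0.01],
  [0,0,0.01],
], twist=[0,0,0,0,0,0,0,0,0])

```text
time_s: 17.77
tool_pos: [0.597, 0.2971, 0.0599]
tool_rot: [177.5, -0.4, 73.2]
force: [-2.0, -1.8, 5.9]
grip_width: 0.0005
```

```bash
python3 -c "
from h import *
o=telemetry.get_obs();print(o['tool_pos'],o['force'])
snap('wrist','b7');print(tipB('b7'));modelB('b7',bias=(1.1,-.9),zs=np.arange(.03,.044,.002))"
```

```text
[0.59699472 0.29711825 0.05991489] [-2.02913838 -1.77684335  5.8695128 ]
(np.float64(345.30434782608694), np.float64(185.65217391304347))
0.03 [338.6 181. ] 0.032 [340.  181.8] 0.034 [341.4 182.6] 0.036 [342.8 183.5] 0.038 [344.2 184.4] 0.04 [345.6 185.3] 0.042 [346.9 186.2]
```

arm_command([
  [0,0,0.15],
  [0,0,0.13],
  [0,0,0.05],
  [0,0,0.04],
], twist=[0,0,0,0])

```text
time_s: 18.32
tool_pos: [0.5971, 0.297, 0.0579]
tool_rot: [177.4, -0.3, 73.2]
force: [-2.3, -1.6, 5.7]
grip_width: 0.0007
```

```bash
python3 -c "
from h import *
o=telemetry.get_obs();print(o['tool_pos'],o['force'])
snap('wrist','b8');print(tipB('b8'));modelB('b8',bias=(1.1,-.9),zs=np.arange(.03,.044,.002))"
```

```text
[0.59708579 0.29701185 0.05791438] [-2.27904253 -1.5767126   5.68095643]
(np.float64(344.2916666666667), np.float64(184.79166666666666))
0.03 [339.5 181.9] 0.032 [341.  182.7] 0.034 [342.4 183.5] 0.036 [343.8 184.4] 0.038 [345.3 185.3] 0.04 [346.7 186.2] 0.042 [348.  187.2]
```

arm_command([
  [0,0,0.09],
  [0,0,0.04],
  [0,0,0.04],
  [0,0,0.04],
], twist=[0,0,0,0])

```text
time_s: 18.88
tool_pos: [0.5971, 0.297, 0.0577]
tool_rot: [177.4, -0.2, 73.2]
force: [-2.3, -1.2, 6.3]
grip_width: 0.0003
```

```bash
python3 -c "
from h import *
o=telemetry.get_obs();print(o['tool_pos'],o['force'])
snap('wrist','b9');print(tipB('b9'));modelB('b9',bias=(1.1,-.9),zs=np.arange(.03,.044,.002))"
```

```text
[0.5971294  0.29700409 0.05774053] [-2.31173318 -1.22106047  6.26876759]
(np.float64(344.2916666666667), np.float64(184.79166666666666))
0.03 [339.7 181.9] 0.032 [341.1 182.7] 0.034 [342.6 183.6] 0.036 [344.  184.4] 0.038 [345.4 185.3] 0.04 [346.8 186.2] 0.042 [348.2 187.2]
```

Tip ≈ 36.5 mm against 35.7 mm. A touch more, then a full hold with this bias.

arm_command([
  [0,0,0.08],
  [0,0,0.05],
  [0,0,0.04],
  [0,0,0.04],
  [0,0,0.04],
  [0,0,0.04],
  [0,0,0.04],
  [0,0,0.04],
  [0,0,0.04],
  [0,0,0.04],
], twist=[0,0,0,0,0,0,0,0,0,0])

```text
time_s: 20.18
tool_pos: [0.5971, 0.297, 0.058]
tool_rot: [177.2, -0.1, 73.2]
force: [-3.7, -1.6, 6.0]
grip_width: 0.0002
```

```bash
python3 -c "
from h import *
o=telemetry.get_obs();print(o['tool_pos'],o['force'])
snap('wrist','b10');print(tipB('b10'));modelB('b10',bias=(1.1,-.9),zs=np.arange(.03,.044,.002))"
```

```text
[0.59709714 0.29700471 0.05796391] [-3.70509348 -1.60699136  6.02475648]
(np.float64(344.36), np.float64(184.88))
0.03 [339.8 181.8] 0.032 [341.2 182.7] 0.034 [342.7 183.5] 0.036 [344.1 184.4] 0.038 [345.5 185.3] 0.04 [346.9 186.2] 0.042 [348.3 187.2]
```

arm_command([
  [0,0,0.12],
  [0,0,0.06],
  [0,0,0.05],
  [0,0,0.05],
  [0,0,0.05],
  [0,0,0.05],
  [0,0,0.05],
  [0,0,0.05],
  [0,0,0.05],
  [0,0,0.05],
], twist=[0,0,0,0,0,0,0,0,0,0])

```text
time_s: 21.48
tool_pos: [0.5972, 0.297, 0.0572]
tool_rot: [177.1, 0.1, 73.2]
force: [-2.4, 0.5, 6.4]
grip_width: 0.0002
```

```bash
python3 -c "
from h import *
o=telemetry.get_obs();print(o['tool_pos'],o['force'])
snap('wrist','b11');print(tipB('b11'));modelB('b11',bias=(1.1,-.9),zs=np.arange(.03,.044,.002))"
```

```text
[0.59716487 0.29695161 0.05717155] [-2.38614925  0.46249852  6.42490245]
(np.float64(344.2916666666667), np.float64(184.79166666666666))
0.03 [340.4 182.1] 0.032 [341.8 183. ] 0.034 [343.2 183.8] 0.036 [344.7 184.7] 0.038 [346.1 185.6] 0.04 [347.5 186.6] 0.042 [348.9 187.6]
```

The tip is at 35.8 mm and held. Releasing.

arm_command([
  [0,0,-0.7],
  [0,0,-0.7],
  [0,0,-1.2],
  [0,0,-2.5],
  [0,0,-4],
  [0,0,-4],
  [0,0,0],
  [0,0,0],
], twist=[0,0,0,0,0,0,0,0])

```text
time_s: 22.52
tool_pos: [0.591, 0.2979, 0.1918]
tool_rot: [177.1, 0.1, 73.2]
force: [-1.1, -0.6, 0.3]
grip_width: 0.0004
```

```bash
python3 -c "
from h import *
o=telemetry.get_obs();print(o['tool_pos'],o['force'])
snap('wrist','b12');print(tipB('b12'));modelB('b12',bias=(0,0),zs=[.066,.06])
u,v=brass('b12',(300,60,512,230));print(u.max(),v[u.argmax()])
a=cv2.imread('pics/top0.png').astype(int);snap('top','top1');b=cv2.imread('pics/top1.png').astype(int)
d=(abs(a-b).sum(2)>90).astype(np.uint8)
n,l,s,c=cv2.connectedComponentsWithStats(d)
print([list(map(int,x)) for x in s[1:] if x[4]>15])"
```

```text
[0.59096103 0.29791974 0.19182094] [-1.08673109 -0.63870735  0.32045245]
(np.float64(318.0), np.float64(152.375))
0.066 [317.7 153.1] 0.06 [316.5 151.7] 320 153
[[116, 71, 384, 313, 17215], [182, 149, 10, 5, 25], [209, 149, 10, 10, 83], [224, 161, 27, 28, 602], [256, 191, 10, 11, 84], [238, 204, 14, 2, 17], [269, 212, 6, 4, 16], [268, 218, 7, 3, 19], [278, 278, 69, 5, 166], [297, 295, 74, 50, 1543], [377, 344, 27, 3, 65]]
```

```bash
python3 -c "
from cell import env
print(env.sign_off())"
```

```text
the job is handed in; nothing more can be done
None
```

I pressed both corners to their marks, right first and then left. Each was held for over a second and let spring back, and I handed the job in at about 22.5 s of the 54 s allowed. The measured heights below are good to about 1 mm.

| Corner | Mark height | Pointer height while held | Hold | After release |
|---|---|---|---|---|
| Right-hand | 43.2 mm | 43 to 44 mm | over 2 s | back at rest, within 1 px of the predicted position |
| Left-hand | 35.7 mm | 35.8 to 36.7 mm | about 2.5 s in two holds | back at rest, within 1 px of the predicted position |

- **Mount:** comparing its hole pattern before and during each press showed no shift above 0.5 mm. Wrist force stayed at about 8 N or less in every reading.
- **Left-hand hold:** on the first try the arm crept up under the spring and the pointer rose to about 39.5 mm. I pressed back down and held again. The readings never went below the mark by more than the measuring error.
- **Not checked:** I viewed no picture of the final scene or the left-hand press, because the limit of 12 pictures had been reached. I also ran a before/after comparison of the top camera, but the arm's own shadow and movement dominated it, so it says little about the things around the mount. The arm's path stayed clear of the pot, vial and timer, and it finished about 19 cm above the bench, touching nothing.

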